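Find the unlatched hatch and push it open

ROBOT

A 7-joint arm with a two-finger parallel gripper is mounted at the origin on the work surface. World frame = base frame: x ahead of the robot, y to its left, z up, the work surface at z = 0. Lengths are in mm, angles in rad, forces in N, time in s.
With the tool pointing down it reaches from about 400 to 875 mm from the base axis. Payload 4.4 kg.
Tool frame: the origin (TCP) lies midway between the tips of the shut fingers; the grasp point (between the pads) lies 19 mm behind it; z points along the fingers, y is the direction in which the jaws open and shut (so a half turn about z gives the same grasp; the last joint's range is limited). The gripper opens to 85 mm and grips with 20 to 120 N. Pads are 22 mm wide; open, the fingers measure 114 mm over their backs; the gripper's body (76 mm by 85 mm) begins 54 mm behind the grasp point. The pads swing forward as they close: fully open they stand 13 mm farther back than shut.
Start: joints at [1.074, 0.628, 0.038, 1.517, -0.027, 0.996, -0.02], TCP at [271.467, -590.613, 231.313] pointing down, gripper open.
Joint ranges: [-3.06, 3.06], [-0.37, 2.12], [-1.25, 1.32], [0.18, 2.47], [-1.1, 4.24], [0.23, 1.98], [-2.94, 2.94]. Speed limits (rad/s): [2.57, 2.57, 3.14, 3.14, 3.14, 3.14, 3.14].

INTERFACE

Orientations are given as [roll, pitch, yaw] about the fixed x, y, z axes, in that order (R = Rz(yaw) Ry(pitch) Rx(roll)).
In Python, from cell import ctrl, vision gives the robot as it stands.
- The arm moves only by the tool play_rows, never from a script. Its arguments are lists of equal length, an entry for each row: "slide": the shift along the tool's x, y, z in mm, a list of three; "turn": the turn about the tool's z in rad; "fingers": the opening, from 0 (shut) to 1 (fully open). A call has 1 to 5 rows; each row is the pose to reach, as a shift and turn from the pose measured when the call began, along the tool's axes at that moment; what a row does not reach only later rows make up. A row lasts 1/8 s, in which the tool goes at most 62.5 mm and 10.7 degrees, less where a joint would pass 70% of its speed; a pose out of reach is approached as far as the arm can. A call with a gripper value outside its range is refused whole. The fingers move at their own pace and stop on an object; the grip force is fixed at half the most. Time passes only in rows, so rows that repeat a pose let the fingers close. It gives the time, the measured TCP pose, the force and the opening at its end, in the units of the state.
- ctrl.read_state(): the state, without advancing time (a new reading comes with each control period).
- vision.get_image(name): name is "scene" or "top" or "wrist"; returns (picture, depth): 384x512x3 uint8, blue, green, red; 384x512 float32, mm along the optical axis (not along the pixel's ray), 0 where there is no reading.
- vision.camera_params(name): a dict with "fx", "fy", "cx", "cy" (pixels), "position" and "rotation" of the camera in the world. Camera axes: x right, y up, looking along -z (the intrinsics and any distortion apply to the point x, -y, -z); pixel columns grow to the right and rows downward; lengths in mm; the calibration is good to about 2 mm. A picture is of the moment at which its call begins: read the wrist's pose just before it. camera_params takes no time and is no camera call; for the wrist camera it gives the pose at the moment of the call.
- ctrl.finish_job(): hands the job in, once; it reports no verdict.
The state is a dict: "clock": time; "qpos": joint angles; "qd": joint speeds; "tau": joint torques, N m; "eef_pos": TCP position; "tool_rot": TCP orientation; "force": force on the tool from outside, world axes, zero at the start; "torque": the same for the moment, N m; "width": finger opening in mm.
Only numpy, scipy, OpenCV 4.12 (cv2) and the standard library are available. Lean on these libraries where they do the work, as an engineer would, in place of code of your own. Each camera call takes 0.05 s, during which the arm holds its last target.

TASK

One of the four identical grey access hatches in the top of the cream vacuum console has come unlatched. Press gently on the hatches at their orange dots to find the one that rocks, then push its dot end down until the hatch slopes down by 45 degrees or more, and leave it open. Do not force a hatch that stays firm; leave the bottle, the dish and the marker where they are.

Things in the scene. Friction and masses are not known exactly. Their poses are not given: they have to be found in the camera images.
- console: Cream metal vacuum console, fixed, hollow, 260 (x) by 420 (y) by 100 mm tall; deck 100 mm above the bench. Origin: centre of underside; z up, -x side to the robot, gauges on +x side. Four identical grey hatches flush in the deck at y = +144, +48, -48, -144 mm (a, b, c, d). Three are caught firmly from below; one, any of them, is free; under it 65 mm below the deck is empty.
- dot_a (a point): Orange dot, 14 mm, on top of hatch a (console y = +144 mm): where to press. Hatch: 90 (x) by 70 (y) by 5 mm, opening 1.5 mm larger all round. The dot is on its middle line, 12 mm from its robot-side edge, 43 mm from its hinge line, which runs along console y at x = -40 mm. Level with the deck when shut, axes then as the console's; it dips and turns with the hatch.
- dot_b (a point): Orange dot, 14 mm, on top of hatch b (console y = +48 mm): where to press. Hatch: 90 (x) by 70 (y) by 5 mm, opening 1.5 mm larger all round. The dot is on its middle line, 12 mm from its robot-side edge, 43 mm from its hinge line, which runs along console y at x = -40 mm. Level with the deck when shut, axes then as the console's; it dips and turns with the hatch.
- dot_c (a point): Orange dot, 14 mm, on top of hatch c (console y = -48 mm): where to press. Hatch: 90 (x) by 70 (y) by 5 mm, opening 1.5 mm larger all round. The dot is on its middle line, 12 mm from its robot-side edge, 43 mm from its hinge line, which runs along console y at x = -40 mm. Level with the deck when shut, axes then as the console's; it dips and turns with the hatch.
- dot_d (a point): Orange dot, 14 mm, on top of hatch d (console y = -144 mm): where to press. Hatch: 90 (x) by 70 (y) by 5 mm, opening 1.5 mm larger all round. The dot is on its middle line, 12 mm from its robot-side edge, 43 mm from its hinge line, which runs along console y at x = -40 mm. Level with the deck when shut, axes then as the console's; it dips and turns with the hatch.
- hatch_a (a joint): Angle of hatch a, rad: 0 shut and flush; grows as the dot part (55 mm from hinge line) swings down into the console and the far part (35 mm) rises; stop at 1.05. If free, it starts to turn at about 2 N on the dot (hinge friction 0.09 N m, no spring) and stays where left; if caught it stays within 0.02.
- hatch_b (a joint): Angle of hatch b, rad: 0 shut and flush; grows as the dot part (55 mm from hinge line) swings down into the console and the far part (35 mm) rises; stop at 1.05. If free, it starts to turn at about 2 N on the dot (hinge friction 0.09 N m, no spring) and stays where left; if caught it stays within 0.02.
- hatch_c (a joint): Angle of hatch c, rad: 0 shut and flush; grows as the dot part (55 mm from hinge line) swings down into the console and the far part (35 mm) rises; stop at 1.05. If free, it starts to turn at about 2 N on the dot (hinge friction 0.09 N m, no spring) and stays where left; if caught it stays within 0.02.
- hatch_d (a joint): Angle of hatch d, rad: 0 shut and flush; grows as the dot part (55 mm from hinge line) swings down into the console and the far part (35 mm) rises; stop at 1.05. If free, it starts to turn at about 2 N on the dot (hinge friction 0.09 N m, no spring) and stays where left; if caught it stays within 0.02.
- bottle: Small amber bottle with a white cap standing on the deck behind the hatches (away from the robot), 40 mm across, 75 mm tall. Origin at the centre of its underside. Bystander.
- dish: Round white-looking clear dish with a copper-coloured chip on it, lying on the deck behind the hatches, about 90 mm across, 17 mm tall. Origin at the centre of its underside. Bystander.
- marker: White marker with black cap lying on the bench beside the console, 140 mm long (its x), 13 mm thick. Origin at the middle of its underside. Bystander.

How it is judged (in metres and radians):
On the way, in this order (a step that is already met when the one before it is completed fails the run):
1. the free hatch has been pressed and has rocked (more than 0.06 rad) (value of joint any of hatch_a, hatch_b, hatch_c, hatch_d above 0.06 rad).
2. the free hatch has been pushed open (more than 0.75 rad) (value of joint any of hatch_a, hatch_b, hatch_c, hatch_d above 0.75 rad), for 0.1 s.
At the end, for the whole second after the job is handed in: Exactly one hatch stands open by more than 0.75 rad (43 degrees) and at rest, the other three shut within 0.05 rad; bottle, dish and marker upright and within 20 mm of where they began (((value of joint hatch_a above 0.75 rad and value of joint each of hatch_b, hatch_c, hatch_d below 0.05 rad) or (value of joint hatch_b above 0.75 rad and value of joint each of hatch_a, hatch_c, hatch_d below 0.05 rad) or (value of joint hatch_c above 0.75 rad and value of joint each of hatch_a, hatch_b, hatch_d below 0.05 rad) or (value of joint hatch_d above 0.75 rad and value of joint each of hatch_a, hatch_b, hatch_c below 0.05 rad)) and velocity of joint each of hatch_a, hatch_b, hatch_c, hatch_d below 0.05 rad/s and distance of each of bottle, dish, marker from where it was at the start of the episode below 0.02 m and angle between each of bottle, dish, marker's own z axis and vertical below 0.15 rad and linear speed of each of bottle, dish, marker below 0.03 m/s); the robot touches nothing.
It fails at once if the console or a hatch pressed with more than 45 N (contact force between console and the fingers above 45 N or contact force between console and the arm above 45 N).
It fails at once if a bystander lifted, carried, pushed (more than 20 mm) or tipped (distance of any of bottle, dish, marker from where it was at the start of the episode above 0.02 m or angle between any of bottle, dish, marker's own z axis and vertical above 0.3 rad).
It also fails if it takes over 51 s, if anything falls off the work surface, if the arm or the gripper's body presses on something with over 40 N, if the wrist force passes 120 N, or if a joint passes its speed limit or range.

## Working session

There is one attempt and no reset: what is moved stays moved. The work goes in short steps, Python scripts to look and compute and a tool call to move; the robot and the scene stay as the last step left them, time stands still between calls to the robot, and variables do not carry over. Pictures are saved under pics/ and viewed, and the job is handed in when it is done.

Besides the shell and the picture viewer there is one more tool, called as name(argument=value, ...), one argument or row to a line, values as JSON. play_rows: Moves the arm, as the interface text tells. Its arguments: {"type":"object","properties":{"slide":{"type":"array"},"turn":{"type":"array"},"fingers":{"type":"array"}},"required":["slide","turn","fingers"]}

```bash
mkdir -p pics; ls; python3 - <<'E'
from cell import ctrl, vision
import cv2
s=ctrl.read_state()
print(s)
for n in ("scene","top"):
    im,d=vision.get_image(n); cv2.imwrite(f"pics/{n}0.png",im)
    import numpy as np; np.savez(f"{n}0.npz",im=im,d=d)
    print(vision.camera_params(n))
E
```

```text
pics
{'clock': 0.0, 'qpos': array([ 1.07419789,  0.6293231 ,  0.03842707,  1.51839874, -0.02701688,
        0.99631279, -0.01998411]), 'qd': array([ 0.00120305, -0.00041169, -0.00041509,  0.00082976, -0.00018612,
       -0.00044498,  0.00090904]), 'tau': array([ 2.53699091e-04, -5.63402796e+01,  1.22663498e+00, -1.93439466e+01,
        1.09919099e-02,  1.06327515e-02,  1.15682900e-05]), 'eef_pos': array([ 271.20615574, -590.0072563 ,  230.39392222]), 'tool_rot': array([-3.13966797e+00,  2.07427779e-06,  4.30816487e-01]), 'force': array([-0.09770519,  0.66271453,  0.32406127]), 'torque': array([-0.02567855,  0.0452895 ,  0.05862643]), 'width': 85.57174330854214}
{'fx': 407.72858854873857, 'fy': 407.72858854873857, 'cx': 257.77002788982855, 'cy': 196.77726029111696, 'position': array([1320.25238898,  100.32859277,  758.89566406]), 'rotation': array([ 0.86517261, -0.01792148,  1.79756655])}
{'fx': 349.42265527955016, 'fy': 349.42265527955016, 'cx': 257.5283656644091, 'cy': 192.1714466454861, 'position': array([434.04597453, -40.54955421, 965.41844876]), 'rotation': array([ 0.17283455, -0.02721879, -1.56975615])}
```

View pics/scene0.png

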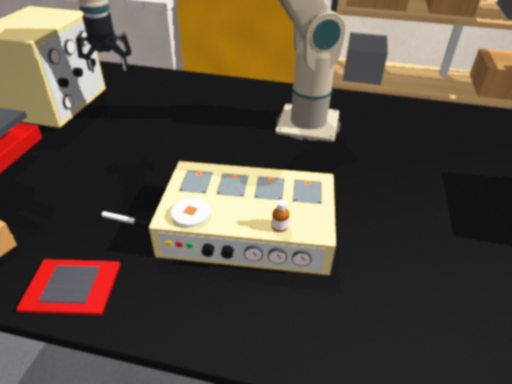

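View pics/top0.png

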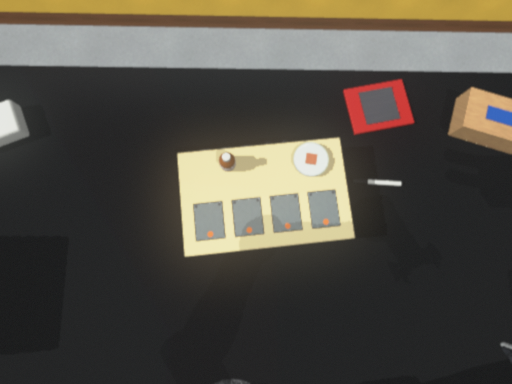

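The top view shows the console with four dots near (210,234), (249,230), (288,226) and (326,222). The bottle is at (227,160), the dish at (311,159) and the marker at (385,183). Next I compute the dot positions.

```bash
cat > h.py <<'E'
import numpy as np, cv2
from scipy.spatial.transform import Rotation as R
def ray(p,u,v):
    d=np.array([(u-p['cx'])/p['fx'],-(v-p['cy'])/p['fy'],-1.0])
    return np.array(p['position']),R.from_euler('xyz',p['rotation']).as_matrix()@d
def onplane(p,u,v,z):
    o,d=ray(p,u,v); return o+d*(z-o[2])/d[2]
def dots(im,lo=(0,150,120),hi=(18,255,255)):
    m=cv2.inRange(cv2.cvtColor(im,cv2.COLOR_BGR2HSV),lo,hi)
    n,l,s,c=cv2.connectedComponentsWithStats(m)
    return [(c[i],s[i,4]) for i in range(1,n) if s[i,4]>6]
E
python3 - <<'E'
from h import *
from cell import vision
for n in("top","scene"):
    z=np.load(n+"0.npz"); p=vision.camera_params(n)
    for c,a in dots(z['im']):
        if a<80:
            u,v=c; d=z['d'][int(round(v)),int(round(u))]; o,r=ray(p,u,v)
            print(n,c.round(1),a,onplane(p,u,v,100).round(1),(o+r*d).round(1))
E
```

```text
top [325.5 221.5] 12 [ 512.  -233.5  100. ] [ 511.8 -232.9  102.7]
top [287.1 225.7] 9 [ 501.3 -137.4  100. ] [ 501.2 -137.3  101.4]
top [248.8 229.5] 10 [491.6 -42.5 100. ] [491.4 -42.5 102.2]
top [210. 234.] 9 [480.3  52.6 100. ] [480.2  52.5 101.1]
scene [198.3 173.1] 9 [ 508.  -237.4  100. ] [ 514.3 -234.8  105.1]
scene [234.3 176.4] 7 [ 498.3 -140.9  100. ] [ 503.8 -139.3  104.4]
scene [270.5 179.5] 8 [487.5 -45.4 100. ] [493.  -44.4 104.3]
scene [307.3 182.6] 7 [476.5  50.3 100. ] [481.5  50.6 103.9]
scene [190.  210.2] 37 [ 651.6 -208.   100. ] [ 669.  -199.9  117.1]
scene [178.9 244.1] 14 [ 761.3 -193.4  100. ] [ 725.7 -212.1   58.1]
```

```bash
cat >> h.py <<'E'
D=dict(d=(510,-235),c=(500,-139),b=(490,-44),a=(479,51.5))
def slide(t):
    from cell import ctrl
    s=ctrl.read_state(); M=R.from_euler('xyz',s['tool_rot']).as_matrix()
    print('t',s['clock'],'pos',s['eef_pos'].round(1),'rot',s['tool_rot'].round(3),'F',s['force'].round(2),'w',round(s['width'],1))
    print('slide',(M.T@(np.array(t)-s['eef_pos'])).round(1))
    yaw=s['tool_rot'][2]; print('turn to 0.11:',round(yaw-0.11,3))
E
python3 -c "
from h import *
slide((510,-235,160))"
```

```text
t 0.1 pos [ 271.2 -590.1  230.5] rot [-3.14   0.     0.431] F [-1.02  0.09 -0.64] w 85.3
slide [ 365.2 -222.8   70.8]
turn to 0.11: 0.321
```

play_rows(
  slide=[
    [50,-30,5],
    [100,-60,10],
    [150,-90,20],
    [200,-122,30],
    [250,-152,40],
  ],
  turn=[0.1,0.2,0.32,0.32,0.32],
  fingers=[0,0,0,0,0],
)

```text
clock: 0.72
eef_pos: [435.6, -345.6, 190.2]
tool_rot: [-3.14, 0.001, 0.111]
force: [0.4, -0.8, 0.5]
width: 0.4
```

```bash
python3 -c "
from h import *
slide((510,-235,150))"
```

```text
t 0.725 pos [ 435.6 -345.6  190.2] rot [-3.14e+00  1.00e-03  1.11e-01] F [ 0.35 -0.8   0.51] w 0.4
slide [  86.2 -101.6   40.4]
turn to 0.11: 0.001
```

play_rows(
  slide=[
    [25,-30,10],
    [50,-60,20],
    [75,-88,30],
    [86,-101.5,40],
    [86,-101.5,40],
  ],
  turn=[0,0,0,0,0],
  fingers=[0,0,0,0,0],
)

```text
clock: 1.35
eef_pos: [509.4, -234.2, 149.4]
tool_rot: [-3.139, 0.003, 0.113]
force: [0.1, -0.4, 0.0]
width: -0.3
```

```bash
python3 - <<'E'
from h import *
slide((510,-235,110))
from cell import vision
p=vision.camera_params("wrist"); im,d=vision.get_image("wrist"); cv2.imwrite("pics/wrist1.png",im)
for c,a in dots(im):
    o,r=ray(p,*c); print(c.round(1),a,onplane(p,*c,100).round(1),(o+r*d[int(c[1]),int(c[0])]).round(1))
E
```

```text
t 1.35 pos [ 509.4 -234.2  149.4] rot [-3.139e+00  3.000e-03  1.130e-01] F [ 0.1  -0.45  0.02] w -0.3
slide [ 0.6  1.  39.4]
turn to 0.11: 0.003
[111.7 213.9] 345 [ 501.6 -137.5  100. ] [ 501.8 -137.8  100.6]
[262.6 214.6] 342 [ 512.2 -233.1  100. ] [ 512.3 -233.1  100.3]
```

View pics/wrist1.png

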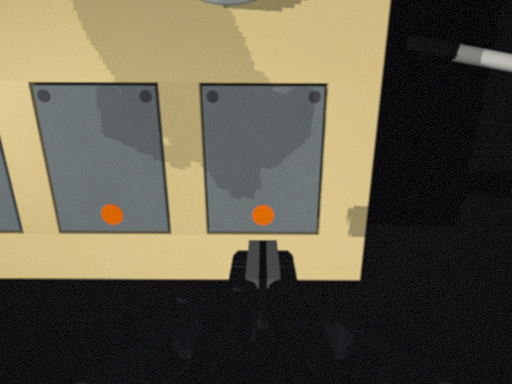

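The wrist view shows dot c at (112,214), dot d at (263,215), and the shut fingertips at (263,245). Its dot fix (512,-233) agrees with the top view. I'll press 3 mm inward of the dot to stay clear of the rim.

play_rows(
  slide=[
    [5,0.5,15],
    [5,0.5,30],
    [5,0.5,40],
    [5,0.5,43],
    [5,0.5,43],
  ],
  turn=[0,0,0,0,0],
  fingers=[0,0,0,0,0],
)

```text
clock: 2.02
eef_pos: [513.7, -235.9, 106.8]
tool_rot: [-3.14, 0.003, 0.11]
force: [-0.3, 0.5, 0.7]
width: 0.1
```

play_rows(
  slide=[
    [1,-1.5,1],
    [1,-1.5,2],
    [1,-1.5,3],
    [1,-1.5,4],
    [1,-1.5,5],
  ],
  turn=[0,0,0,0,0],
  fingers=[0,0,0,0,0],
)

```text
clock: 2.65
eef_pos: [514.5, -234.4, 101.7]
tool_rot: [-3.14, 0.003, 0.11]
force: [-0.7, -0.5, 0.1]
width: 0.1
```

play_rows(
  slide=[
    [0,0,0.7],
    [0,0,1.4],
    [0,0,2.1],
  ],
  turn=[0,0,0],
  fingers=[0,0,0],
)

```text
clock: 3.02
eef_pos: [514.5, -234.4, 99.8]
tool_rot: [-3.14, 0.003, 0.11]
force: [-0.6, 0.5, 2.1]
width: -0.2
```

play_rows(
  slide=[
    [0,0,0.7],
    [0,0,1.4],
  ],
  turn=[0,0],
  fingers=[0,0],
)

```text
clock: 3.28
eef_pos: [514.5, -234.4, 98.9]
tool_rot: [-3.14, 0.003, 0.11]
force: [-2.2, 1.0, 10.8]
width: 0.4
```

Hatch d is firm: 10.8 N at only about 1 mm past contact. I'll lift off and go to c.

play_rows(
  slide=[
    [0,0,-6],
    [0,0,-15],
    [0,-48,-15],
    [0,-96,-12],
    [0,-96,-8],
  ],
  turn=[0,0,0,0,0],
  fingers=[0,0,0,0,0],
)

```text
clock: 3.9
eef_pos: [504.0, -134.1, 107.3]
tool_rot: [-3.137, 0.003, 0.117]
force: [0.4, -1.0, -0.0]
width: 0.1
```

```bash
python3 - <<'E'
from h import *
slide((504.5,-137.5,102))
E
```

```text
t 3.9 pos [ 504.  -134.1  107.3] rot [-3.137e+00  3.000e-03  1.170e-01] F [ 0.44 -1.03 -0.  ] w 0.1
slide [0.2 3.5 5.3]
turn to 0.11: 0.007
```

play_rows(
  slide=[
    [0,2,1.5],
    [0,3.5,3],
    [0,3.5,4.5],
    [0,3.5,5.5],
    [0,3.5,6],
  ],
  turn=[0,0,0,0,0],
  fingers=[0,0,0,0,0],
)

```text
clock: 4.53
eef_pos: [504.3, -137.9, 101.2]
tool_rot: [-3.137, 0.003, 0.117]
force: [0.6, 0.3, 0.2]
width: 0.1
```

play_rows(
  slide=[
    [0,0,0.7],
    [0,0,1.4],
    [0,0,2.1],
  ],
  turn=[0,0,0],
  fingers=[0,0,0],
)

```text
clock: 4.9
eef_pos: [504.2, -138.0, 99.3]
tool_rot: [-3.137, 0.003, 0.117]
force: [0.0, -0.2, 2.7]
width: 0.2
```

play_rows(
  slide=[
    [0,0,0.6],
    [0,0,1.2],
  ],
  turn=[0,0],
  fingers=[0,0],
)

```text
clock: 5.15
eef_pos: [504.3, -138.0, 98.8]
tool_rot: [-3.137, 0.003, 0.117]
force: [-2.8, 0.3, 13.6]
width: -0.3
```

Hatch c is firm too (13.6 N at 98.8). Next is b.

play_rows(
  slide=[
    [0,0,-6],
    [0,0,-15],
    [0,-48,-15],
    [0,-95,-12],
    [0,-95,-8],
  ],
  turn=[0,0,0,0,0],
  fingers=[0,0,0,0,0],
)

```text
clock: 5.78
eef_pos: [493.0, -39.0, 107.5]
tool_rot: [-3.135, 0.003, 0.124]
force: [0.0, -0.9, -0.1]
width: -0.1
```

```bash
python3 - <<'E'
from h import *
slide((494,-42.5,102))
E
```

```text
t 5.775 pos [493.  -39.  107.5] rot [-3.135e+00  3.000e-03  1.240e-01] F [ 0.05 -0.95 -0.05] w -0.1
slide [0.6 3.6 5.4]
turn to 0.11: 0.014
```

play_rows(
  slide=[
    [1,2,1.5],
    [1,3.5,3],
    [1,3.5,4.5],
    [1,3.5,5.5],
    [1,3.5,6],
  ],
  turn=[0,0.01,0.01,0.01,0.01],
  fingers=[0,0,0,0,0],
)

```text
clock: 6.4
eef_pos: [494.4, -42.6, 101.4]
tool_rot: [-3.135, 0.003, 0.113]
force: [0.0, -0.4, 0.0]
width: -0.1
```

play_rows(
  slide=[
    [0,0,0.7],
    [0,0,1.4],
    [0,0,2.1],
  ],
  turn=[0,0,0],
  fingers=[0,0,0],
)

```text
clock: 6.78
eef_pos: [494.3, -42.7, 99.4]
tool_rot: [-3.135, 0.003, 0.113]
force: [-1.1, -1.0, 2.6]
width: 0.0
```

play_rows(
  slide=[
    [0,0,0.6],
    [0,0,1.0],
  ],
  turn=[0,0],
  fingers=[0,0],
)

```text
clock: 7.02
eef_pos: [494.3, -42.7, 98.9]
tool_rot: [-3.135, 0.002, 0.113]
force: [-2.3, 0.5, 9.8]
width: 0.2
```

Hatch b is firm as well (9.8 N). On to a.

play_rows(
  slide=[
    [0,0,-6],
    [0,0,-15],
    [0,-48,-15],
    [0,-93,-12],
    [0,-93,-8],
  ],
  turn=[0,0,0,0,0],
  fingers=[0,0,0,0,0],
)

```text
clock: 7.65
eef_pos: [483.6, 54.2, 107.9]
tool_rot: [-3.132, 0.002, 0.12]
force: [-0.1, -1.2, 0.1]
width: -0.3
```

```bash
python3 - <<'E'
from h import *
slide((483,52.5,102))
E
```

```text
t 7.65 pos [483.6  54.2 107.9] rot [-3.132e+00  2.000e-03  1.200e-01] F [-0.06 -1.24  0.1 ] w -0.3
slide [-0.8  1.7  5.9]
turn to 0.11: 0.01
```

play_rows(
  slide=[
    [-0.5,1.5,1.5],
    [-0.5,1.5,3],
    [-0.5,1.5,4.5],
    [-0.5,1.5,6],
    [-0.5,1.5,6.5],
  ],
  turn=[0,0.01,0.01,0.01,0.01],
  fingers=[0,0,0,0,0],
)

```text
clock: 8.28
eef_pos: [483.2, 52.3, 101.2]
tool_rot: [-3.132, 0.002, 0.11]
force: [0.3, 0.3, -0.3]
width: -0.0
```

play_rows(
  slide=[
    [0,0,0.7],
    [0,0,1.4],
    [0,0,2.1],
  ],
  turn=[0,0,0],
  fingers=[0,0,0],
)

```text
clock: 8.65
eef_pos: [483.2, 52.3, 99.3]
tool_rot: [-3.132, 0.002, 0.11]
force: [-0.8, -0.8, 2.0]
width: -0.0
```

play_rows(
  slide=[
    [0,0,0.6],
    [0,0,1.0],
  ],
  turn=[0,0],
  fingers=[0,0],
)

```text
clock: 8.9
eef_pos: [483.2, 52.2, 98.3]
tool_rot: [-3.132, 0.002, 0.11]
force: [-0.8, -1.1, 2.8]
width: -0.0
```

At a the force stays at about 2.8 N while the tip sinks further. I push a little more to confirm.

play_rows(
  slide=[
    [0,0,1],
    [0,0,2],
    [0,0,3],
    [0,0,4],
    [0.5,0,5],
  ],
  turn=[0,0,0,0,0],
  fingers=[0,0,0,0,0],
)

```text
clock: 9.52
eef_pos: [483.5, 52.3, 93.2]
tool_rot: [-3.132, 0.003, 0.11]
force: [-1.2, 0.0, 2.4]
width: 0.4
```

Confirmed: a is the free hatch (2.4 N at 6 mm depth). Now I push it open along an arc.

play_rows(
  slide=[
    [0.5,0,2],
    [1,0,4],
    [2,0,6],
    [3,0,8],
    [4,0,10],
  ],
  turn=[0,0,0,0,0],
  fingers=[0,0,0,0,0],
)

```text
clock: 10.15
eef_pos: [486.7, 52.7, 82.8]
tool_rot: [-3.133, 0.004, 0.11]
force: [-2.7, -1.7, 1.0]
width: -0.3
```

play_rows(
  slide=[
    [1,0,1.5],
    [2,0,3],
    [3,0,4.5],
    [4,0,6],
    [5,0,7],
  ],
  turn=[0,0,0,0,0],
  fingers=[0,0,0,0,0],
)

```text
clock: 10.78
eef_pos: [491.4, 53.2, 75.6]
tool_rot: [-3.133, 0.005, 0.109]
force: [-2.8, -1.3, 1.5]
width: -0.0
```

```bash
python3 - <<'E'
from h import *
from cell import vision
slide((483,52.5,102))
im,d=vision.get_image("wrist"); cv2.imwrite("pics/wrist2.png",im)
im,d=vision.get_image("scene"); cv2.imwrite("pics/scene2.png",cv2.resize(im[100:280,130:370],None,fx=3,fy=3))
E
```

```text
t 10.775 pos [491.4  53.2  75.6] rot [-3.133  0.005  0.109] F [-2.84 -1.29  1.46] w -0.0
slide [ -8.6  -0.5 -26.3]
turn to 0.11: -0.001
```

View pics/wrist2.png

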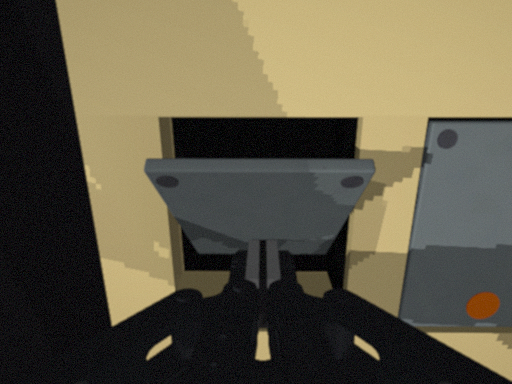

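View pics/scene2.png

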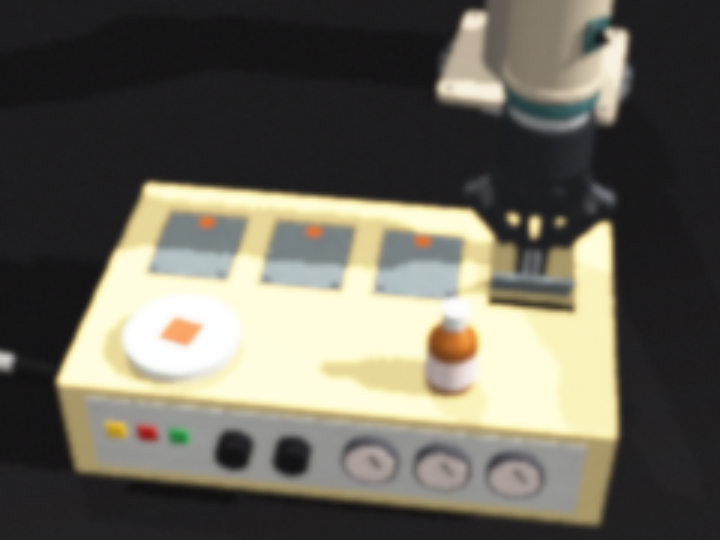

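The wrist view shows hatch a well tilted, its raised far edge at row 165 and the fingertips at (263,240) on its face. I measure the slope from wrist depth.

```bash
cat >> h.py <<'E'
def tilt(regs,name="wrist"):
    from cell import vision
    p=vision.camera_params(name); im,d=vision.get_image(name)
    P=[]
    for (u0,u1,v0,v1) in regs:
        for v in range(v0,v1,3):
            for u in range(u0,u1,3):
                if d[v,u]>0:
                    o,r=ray(p,u,v); P.append(o+r*d[v,u])
    P=np.array(P); c=np.median(P,0); q=P-c
    n=np.linalg.svd(q,full_matrices=False)[2][2]; n*=np.sign(n[2])
    print('n',n.round(3),'tilt',np.arccos(n[2]).round(3),'res',np.abs(q@n).mean().round(2),'c',c.round(1),'zrange',P[:,2].min().round(1),P[:,2].max().round(1))
    return im
E
python3 - <<'E'
from h import *
tilt([(190,230,190,225),(290,330,190,225)])
E
```

```text
n [-0.719 -0.079  0.69 ] tilt 0.809 res 0.3 c [528.6  59.6 106.2] zrange 92.8 117.9
```

The slope is 0.81 rad. I push a bit further for margin.

play_rows(
  slide=[
    [1,0,0.5],
    [2,0,1],
    [2.5,0,2],
    [3,0,2.5],
  ],
  turn=[0,0,0,0],
  fingers=[0,0,0,0],
)

```text
clock: 11.42
eef_pos: [494.6, 53.8, 73.1]
tool_rot: [-3.132, 0.004, 0.11]
force: [-3.3, -1.4, -0.1]
width: -0.2
```

```bash
python3 - <<'E'
from h import *
tilt([(190,230,190,225),(290,330,190,225)])
E
```

```text
n [-0.789 -0.056  0.612] tilt 0.913 res 1.16 c [537.5  51.7 121.3] zrange 102.4 128.6
```

Slope is about 0.91 rad. I retreat back toward the robot and up, clear of the hatch.

play_rows(
  slide=[
    [-4,0,-2],
    [-6,0,-10],
    [-6,0,-25],
    [-6,0,-50],
    [-6,0,-80],
  ],
  turn=[0,0,0,0,0],
  fingers=[0,0,0,0,0],
)

```text
clock: 12.1
eef_pos: [489.5, 52.5, 154.8]
tool_rot: [-3.132, 0.003, 0.11]
force: [1.0, 0.5, -0.2]
width: 0.2
```

play_rows(
  slide=[
    [-15,0,-20],
    [-30,0,-40],
    [-30,0,-40],
    [-30,0,-40],
  ],
  turn=[0,0,0,0],
  fingers=[0,0,0,0],
)

```text
clock: 12.6
eef_pos: [460.7, 49.1, 195.2]
tool_rot: [-3.132, 0.001, 0.11]
force: [0.2, -0.4, -0.1]
width: 0.0
```

```bash
python3 - <<'E'
from h import *
from cell import vision
slide((483,52.5,102))
im,d=vision.get_image("wrist"); p=vision.camera_params("wrist"); cv2.imwrite("pics/wrist3.png",im); np.savez("w3.npz",d=d,pos=p['position'],rot=p['rotation'])
im,d=vision.get_image("scene"); cv2.imwrite("pics/scene3.png",cv2.resize(im[100:280,90:370],None,fx=2.8,fy=2.8))
im,d=vision.get_image("top"); z=np.load("top0.npz")['im']
cv2.imwrite("pics/top3.png",np.vstack([cv2.resize(q[110:270,160:440],None,fx=1.8,fy=1.8) for q in(z,im)]))
E
```

```text
t 12.6 pos [460.7  49.1 195.2] rot [-3.132e+00  1.000e-03  1.100e-01] F [ 0.22 -0.42 -0.14] w 0.0
slide [22.7 -0.1 93.2]
turn to 0.11: -0.0
```

View pics/wrist3.png

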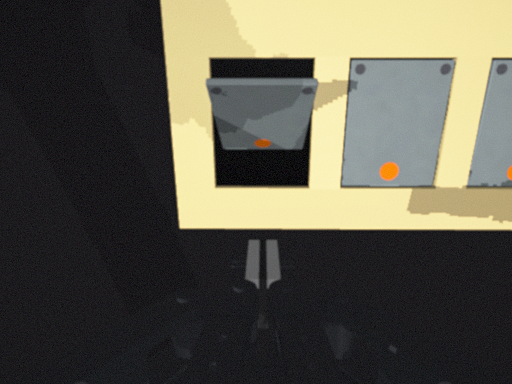

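View pics/top3.png

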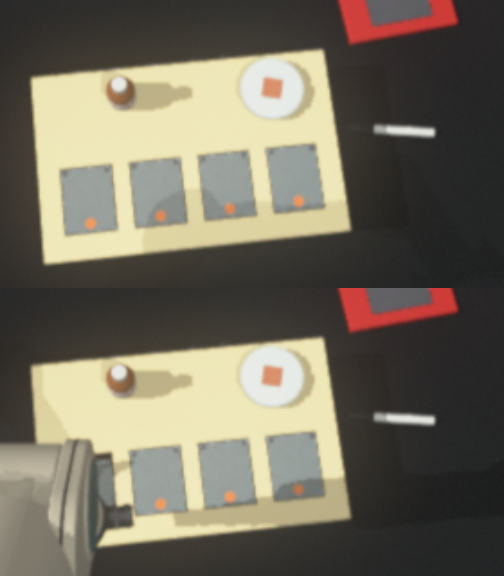

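View pics/scene3.png

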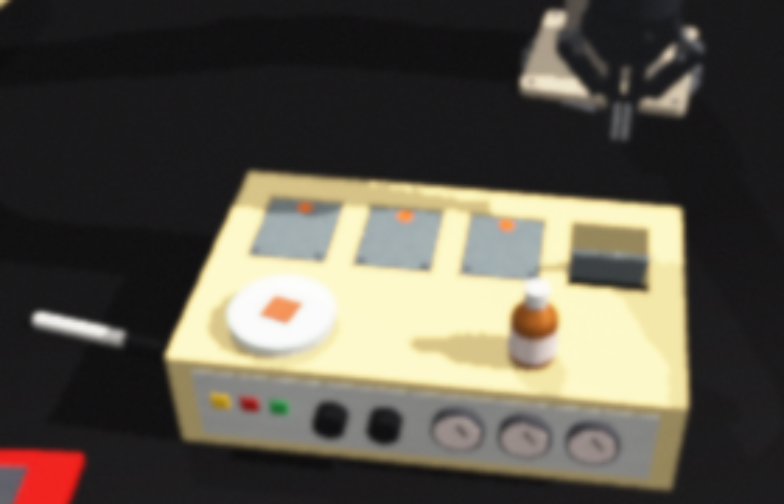

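Hatch a stands open (wrist view, rows 80–150). The other hatches are flush, and the bottle, dish and marker haven't moved. I check the slope once more, then hand in.

```bash
python3 - <<'E'
from h import *
tilt([(230,295,100,138)])
tilt([(355,430,80,150)])
E
```

```text
n [-0.808 -0.089  0.583] tilt 0.948 res 0.27 c [518.5  57.7  94.7] zrange 71.1 114.8
n [-0.03  -0.003  1.   ] tilt 0.03 res 0.56 c [531.5 -33.8 100. ] zrange 97.7 102.4
```

```bash
python3 -c "
from cell import ctrl
print(ctrl.finish_job())"
```

```text
the job is handed in; nothing more can be done
None
```

Hatch a was the free one. I pushed it open, left it open, moved the arm clear and handed the job in at about 12.8 s; no verdict is reported.

- **Finding it:** I pressed each dot gently. Hatches d, c and b stayed firm, reaching about 10–14 N within roughly 1 mm of contact. Hatch a gave way at about 2–3 N.
- **Open angle:** After the arm had withdrawn, the wrist depth image showed hatch a sloping at about 0.95 rad (54°). It was about 0.91 rad while still being pushed.
- **Other hatches:** Hatch b read 0.03 rad by depth. That is within the 0.05 limit but above the 0.02 rad a caught hatch should stay within; I put it down to depth noise. I checked c and d only by eye, and they looked flush.
- **Bystanders:** The bottle, dish and marker looked unmoved in the before and after top views; I did not measure them.
- **Forces:** The highest reading I saw was about 14 N. Forces were back to near zero once the arm was clear.

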